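Slide the packing plate under the rail

TASK

The rail lying across the cradle is about to be drilled and needs packing beneath it: push the dark packing plate along the bench, end first, through the low gap under the rail until its leading end rests flat against the stop strip at the back of the cradle. Keep the plate flat on the bench the whole time - never lift, tip or carry it - and do not shift the rail or disturb the other things on the bench.

Things in the scene. Friction and masses are not known exactly. Their poses are not given: they have to be found in the camera images.
- plate: Packing plate: loose dark brown hardboard, 100 mm wide (own x), 130 mm long (own y), 12 mm thick, about 0.15 kg, flat on the bench on the cradle's -y side, up to 25 deg askew to it. Origin at the centre of its underside. Its +y end faces the cradle and goes in first. Too wide to take between the fingers.
- cradle: Low U-shaped aluminium cradle fixed to the bench, z up. Origin on the bench, midway in the gap under the rail. Side blocks 15 mm high at x 61 to 101 and -101 to -61 mm, y -35 to 75 mm, leave a 122 mm wide channel along y, floored by the bench, open at the -y side. The plate goes in along +y; fully home its origin is at y = -10 mm and 50 mm of it still show in front of the rail.
- stop (a point): Middle of the stop strip's front face, at the cradle's x = 0, y = 55 mm, 7.5 mm above the bench. The strip, 15 mm high, closes the back of the channel; the plate's leading end comes to rest against this face. Axes as the cradle's.
- rail: Loose hardwood rail, 280 mm long (own x), 50 mm wide (y), 32 mm high, about 0.32 kg, lying across the side blocks like a bridge, over the cradle's y -25 to 25 mm. Its underside (origin at its centre) is 15 mm above the bench: 3 mm of headroom over the plate. Its top is 47 mm above the bench.
- glue: White glue bottle with an orange cap, 60 mm across, 170 mm tall, standing on the bench; origin at the centre of its underside. Leave alone.
- hammer: Hammer lying on the bench behind the cradle, about 0.3 m long; origin at its underside. Leave alone.
- square: Try square lying on the bench, dark wooden stock 22 x 110 x 18 mm with a 150 mm steel blade; origin at the underside of the stock. Leave alone.
- offcut: White-painted wooden offcut block, 60 x 100 x 40 mm, lying on the bench; origin at the centre of its underside. Leave alone.
There are look-alikes about, which are no part of the job. Leave any blue or orange look-alike of the plate alone.

How it is judged:
By the outcome, as a careful person would: the job done as asked, in the order asked, and still so for the second after the job is handed in, with the robot touching nothing.
It also fails if it takes over 58 s, if anything falls off the work surface, if the arm or the gripper's body presses on something with over 40 N, if the wrist force passes 120 N, or if a joint passes its speed limit or range.

ROBOT

A 7-joint arm with a two-finger parallel gripper is mounted at the origin on the work surface. World frame = base frame: x ahead of the robot, y to its left, z up, the work surface at z = 0. Lengths are in m, angles in rad, forces in N, time in s.
With the tool pointing down it reaches from about 0.35 to 0.9 m from the base axis. Payload 8.1 kg.
Tool frame: the origin (TCP) lies at the very end of the fingers, on their centre line; the grasp point (between the pads) lies 19 mm behind it; z points along the fingers, y is the direction in which the jaws open and shut (so a half turn about z gives the same grasp; the last joint's range is limited). The gripper opens to 92 mm and grips with 3 to 60 N. Pads are 19 mm wide; open, the fingers measure 130 mm over their backs; the gripper's body (75 mm by 190 mm) begins 47 mm behind the grasp point.
Start: joints at [1.004, 0.434, 0.025, 1.573, -0.012, 1.134, -0.075], TCP at [0.28, -0.559, 0.227] pointing down, gripper open.
Joint ranges: [-2.62, 2.62], [-0.44, 2.09], [-1.27, 1.32], [0.08, 2.57], [-1.32, 4.46], [0.12, 2], [-2.74, 2.74]. Speed limits (rad/s): [2.22, 2.22, 3.01, 3.01, 3.14, 3.14, 3.14].

INTERFACE

Orientations are given as a rotation vector (axis times angle).
In Python, from cell import observe, get_image, sign_off gives the robot as it stands.
- The arm moves only by the tool arm_command, never from a script. Its argument "deltas" is a list of rows, each an object with "xyz": the shift along the tool's x, y, z in cm, a list of three; "turn": the turn about the tool's z in degrees; "jaw": the closure in counts, from 0 (fully open) to 255 (shut). A call has 1 to 5 rows; each row is the pose to reach, as a shift and turn from the pose measured when the call began, along the tool's axes at that moment; what a row does not reach only later rows make up. A row lasts 1/12 s, in which the tool goes at most 41.7 mm and 7.16 degrees, less where a joint would pass 70% of its speed; a pose out of reach is approached as far as the arm can. A call with a gripper value outside its range is refused whole. The fingers move at their own pace and stop on an object; "force" is the grip in N (left out, the last holds). Time passes only in rows, so rows that repeat a pose let the fingers close. It gives the time, the measured TCP pose, the force and the opening at its end, in the units of the state.
- observe(): the state, without advancing time (a new reading comes with each control period).
- get_image(name): name is "side" or "top"; returns a dict with "frame" (480x640x3 uint8, red, green, blue), "depth" (480x640 float32, m along the optical axis (not along the pixel's ray), 0 where there is no reading), "camera_matrix" (3x3 intrinsics, pixels), "cam_to_world" (4x4, takes a point from camera to world coordinates). Camera axes: x right, y up, looking along -z (the intrinsics and any distortion apply to the point x, -y, -z); pixel columns grow to the right and rows downward; lengths in m; the calibration is good to about 2 mm. A picture is of the moment at which its call begins.
- sign_off(): hands the job in, once; it reports no verdict.
The state is a dict: "clock": time; "joints": joint angles; "dq": joint speeds; "joint_efforts": joint torques, N m; "position": TCP position; "ee_rot": TCP orientation; "force": force on the tool from outside, world axes, zero at the start; "ft_torque": the same for the moment, N m; "width": opening from 0.0 (shut) to 1.0 (fully open).
Only numpy, scipy, OpenCV 4.12 (cv2) and the standard library are available. Lean on these libraries where they do the work, as an engineer would, in place of code of your own. Each camera call takes 0.05 s, during which the arm holds its last target.

## Working session

There is one attempt and no reset: what is moved stays moved. The work goes in short steps, Python scripts to look and compute and a tool call to move; the robot and the scene stay as the last step left them, time stands still between calls to the robot, and variables do not carry over. Pictures are saved under pics/ and viewed, and the job is handed in when it is done.

Besides the shell and the picture viewer there is one more tool, called after ">>>" by a JSON object that holds its "name" and its "arguments", one argument or row to a line. arm_command: Moves the arm, as the interface text tells. Its arguments: {"type":"object","properties":{"deltas":{"type":"array","items":{"type":"object","properties":{"xyz":{"type":"array","items":{"type":"number"}},"turn":{"type":"number"},"jaw":{"type":"number"}}}},"force":{"type":"number"}},"required":["deltas"]}

```bash
mkdir -p pics; ls
python3 - <<'E'
from cell import observe,get_image
import cv2,numpy as np
s=observe();print(s)
for n in("top","side"):
    d=get_image(n);cv2.imwrite(f"pics/{n}0.png",d["frame"][:,:,::-1]);np.savez(f"/tmp/{n}0.npz",**d)
    print(n,d["camera_matrix"].tolist(),d["cam_to_world"].round(4).tolist(),d.keys())
E
```

```text
pics
{'clock': 0.0, 'joints': array([ 1.0043524 ,  0.4352064 ,  0.02496849,  1.57410189, -0.01158171,
        1.13397056, -0.07508066]), 'dq': array([-0.00044376, -0.00148377,  0.00014058,  0.00022483,  0.00087179,
        0.00174468, -0.00065867]), 'joint_efforts': array([-5.50612799e-05, -6.67850089e+01,  9.85030755e-01, -3.14458501e+01,
       -6.06072438e-02,  4.27374418e-02,  1.46902403e-04]), 'position': array([ 0.27933859, -0.55853814,  0.22595336]), 'ee_rot': array([-3.05607672e+00, -7.21696120e-01,  7.89798258e-04]), 'force': array([ 0.62246196, -0.02370269,  1.08724716]), 'ft_torque': array([-0.03025836, -0.01988614,  0.0276666 ]), 'width': 1.0025761030969753}
top [[445.7676402636412, 0.0, 319.92023681217506], [0.0, 445.7676402636412, 242.02649816010393], [0.0, 0.0, 1.0]] [[-0.0241, 0.9774, -0.2099, 0.3533], [-0.9997, -0.0225, 0.0101, 0.0349], [0.0052, 0.2101, 0.9777, 0.9819], [0.0, 0.0, 0.0, 1.0]] dict_keys(['frame', 'depth', 'camera_matrix', 'cam_to_world'])
side [[456.93889582400175, 0.0, 317.9985520217247], [0.0, 456.93889582400175, 242.49213127184947], [0.0, 0.0, 1.0]] [[-0.694, 0.4432, -0.5674, -0.0531], [-0.7199, -0.4162, 0.5554, 0.5928], [0.01, 0.7939, 0.6079, 0.6835], [0.0, 0.0, 0.0, 1.0]] dict_keys(['frame', 'depth', 'camera_matrix', 'cam_to_world'])
```

View pics/top0.png

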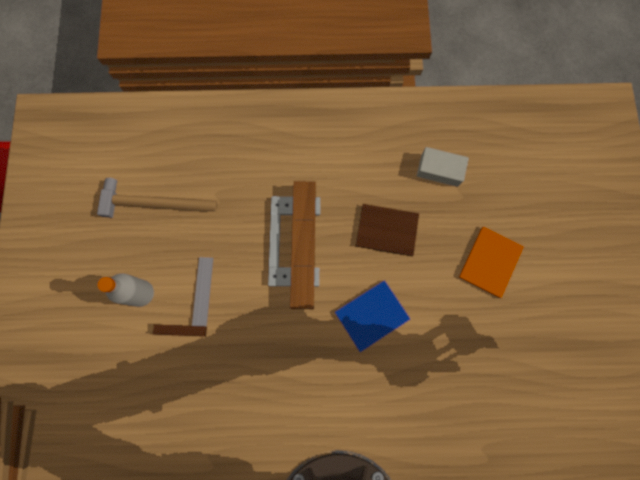

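View pics/side0.png

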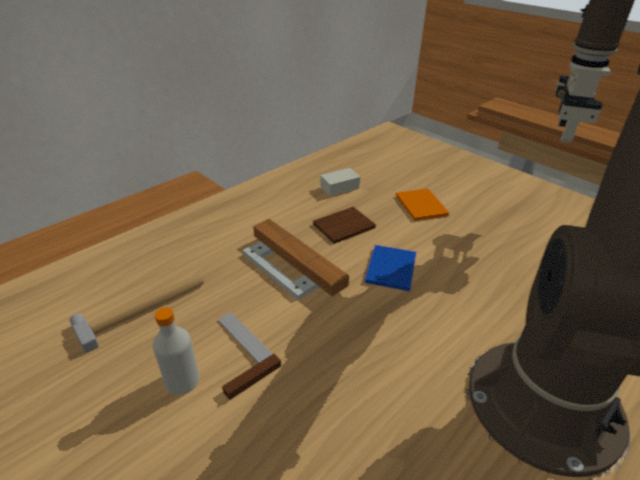

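The top view shows three plates: dark brown (387,230), blue (372,315) and orange (491,262). The dark brown one fits the description, because it faces the cradle's open side (rail at 303,245, strip at 273,240). The blue and orange ones are look-alikes. I'll confirm in an enlarged crop and measure.

```bash
cat > h.py <<'E'
import numpy as np,cv2
def load(d,n=None):
    K=d["camera_matrix"];T=d["cam_to_world"];return K,T
def unproj(d,u,v,z):
    K=d["camera_matrix"];T=d["cam_to_world"]
    u=np.atleast_1d(u).astype(float);v=np.atleast_1d(v).astype(float)
    r=np.stack([(u-K[0,2])/K[0,0],-(v-K[1,2])/K[1,1],-np.ones_like(u)],-1)@T[:3,:3].T
    return T[:3,3]+r*((z-T[2,3])/r[:,2])[:,None]
def proj(d,P):
    K=d["camera_matrix"];T=d["cam_to_world"]
    c=(np.atleast_2d(P)-T[:3,3])@T[:3,:3]
    return np.stack([K[0,0]*c[:,0]/-c[:,2]+K[0,2],K[1,1]*-c[:,1]/-c[:,2]+K[1,2]],-1)
def cloud(d):
    K=d["camera_matrix"];T=d["cam_to_world"];D=d["depth"]
    v,u=np.mgrid[:480,:640]
    P=np.stack([(u-K[0,2])/K[0,0]*D,-(v-K[1,2])/K[1,1]*D,-D],-1)@T[:3,:3].T+T[:3,3]
    P[D==0]=np.nan
    return P
E
python3 - <<'E'
from h import *
d=dict(np.load('/tmp/top0.npz'));P=cloud(d);f=d["frame"].astype(int)
cv2.imwrite('pics/crop0.png',cv2.resize(d["frame"][140:340,250:450,::-1],(600,600),interpolation=cv2.INTER_CUBIC))
s=f.sum(2)
m=np.zeros((480,640),np.uint8);m[195:265,345:430]=(s[195:265,345:430]<150)
n,l,st,c=cv2.connectedComponentsWithStats(m);print(st)
def rep(name,m,z):
    v,u=np.nonzero(m);W=unproj(d,u,v,z)[:,:2].astype(np.float32)
    print(name,cv2.minAreaRect(W),'z',np.nanmedian(P[m>0][:,2]),len(u))
i=1+np.argmax(st[1:,4]);rep('plate',l==i,.012)
# rail by height
z=P[...,2];roi=np.zeros_like(m);roi[170:320,255:345]=1
rail=((z>.04)&(z<.055)&(roi>0)).astype(np.uint8);rep('rail',rail,.047)
bl=((z>.010)&(z<.022)&(roi>0)).astype(np.uint8)
rep('cradle',bl,.015)
print(f[230,387],f[245,303],f[240,273])
E
```

```text
[[     0      0    640    480 304830]
 [   356    205     62     51   2370]]
plate ((0.5863623023033142, -0.12540215253829956), (0.1269923448562622, 0.09770838171243668), 79.05531311035156) z 0.012034154268166342 2370
rail ((0.5526847839355469, 0.06269438564777374), (0.04994892701506615, 0.27979347109794617), 87.89973449707031) z 0.04710577229072277 2956
cradle ((0.525786280632019, 0.07443826645612717), (0.30138811469078064, 0.15091411769390106), 11.137025833129883) z 0.01496168613351856 1533
[71 38 21] [119  72  32] [144 145 139]
```

View pics/crop0.png

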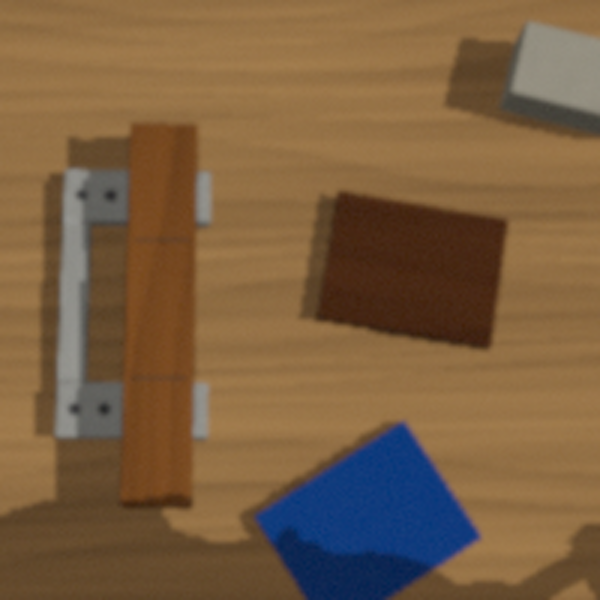

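The crop confirms the dark brown plate, lying end-on to the cradle's open side and about 9° askew. Next: the cradle's own pose and the clearance to the blue plate.

Run:
```python
from h import *
d=dict(np.load('/tmp/top0.npz'));P=cloud(d);f=d["frame"].astype(int)
m=np.zeros((480,640),np.uint8)
sat=f.max(2)-f.min(2);g=(sat<25)&(f.sum(2)>200)
m[185:300,262:330]=g[185:300,262:330]
v,u=np.nonzero(m);W=unproj(d,u,v,.015)[:,:2].astype(np.float32)
r=cv2.minAreaRect(W);print('cradle',r,'expect 202x~110, centre y=+20');print(cv2.boxPoints(r))
b=(f[...,2]>f[...,0]*1.8)&(f[...,2]>50);b[:, :325]=0;b[:,420:]=0
v,u=np.nonzero(b);W=unproj(d,u,v,.012)[:,:2].astype(np.float32);r=cv2.minAreaRect(W);print('blue',r);print(cv2.boxPoints(r))
o=(f.sum(2)>300)&(sat<40);o[:140]=0;o[190:]=0;o[:,:410]=0;o[:,475:]=0
v,u=np.nonzero(o);W=unproj(d,u,v,.04)[:,:2].astype(np.float32);r=cv2.minAreaRect(W);print('offcut',r);print(cv2.boxPoints(r))
m=np.zeros((480,640),np.uint8);m[195:265,345:430]=(f.sum(2)[195:265,345:430]<150)
v,u=np.nonzero(m);W=unproj(d,u,v,.012)[:,:2].astype(np.float32);print('plate',cv2.boxPoints(cv2.minAreaRect(W)))
```

```text
cradle ((0.5671833753585815, 0.08226410299539566), (0.10920944064855576, 0.20237793028354645), 87.8766098022461) expect 202x~110, centre y=+20
[[0.4640407  0.0314461 ]
 [0.6662796  0.02394766]
 [0.67032605 0.1330821 ]
 [0.46808714 0.14058055]]
blue ((0.3980249762535095, -0.08289038389921188), (0.09754631668329239, 0.1271948367357254), 30.97286605834961)
[[ 0.32347706 -0.05346148]
 [ 0.3889356  -0.16251975]
 [ 0.4725729  -0.11231928]
 [ 0.40711436 -0.00326101]]
offcut ((0.729236364364624, -0.25776010751724243), (0.10011114180088043, 0.05910159647464752), 73.56412506103516)
[[ 0.68673027 -0.2974091 ]
 [ 0.7434168  -0.3141314 ]
 [ 0.77174246 -0.21811113]
 [ 0.71505594 -0.2013888 ]]
plate [[ 0.52634126 -0.17846787]
 [ 0.62227243 -0.19701889]
 [ 0.64638335 -0.07233644]
 [ 0.5504522  -0.05378541]]
```

```bash
cat >> h.py <<'E'
from scipy.spatial.transform import Rotation as Ro
O=np.array([.5664,.0623]);TH=np.deg2rad(-2.12)
EX=np.array([np.cos(TH),np.sin(TH)]);EY=np.array([-np.sin(TH),np.cos(TH)])
def c2w(x,y):return O+x*EX+y*EY
def w2c(p):p=np.asarray(p)[:2]-O;return np.array([p@EX,p@EY])
def go(s,xy,z,yaw_deg):
    R=Ro.from_rotvec(s["ee_rot"]).as_matrix();p=s["position"]
    dl=R.T@(np.array([*xy,z])-p)*100
    y=np.rad2deg(np.arctan2(R[1,0],R[0,0]))
    t=-((yaw_deg-y+180)%360-180)
    print('t',round(s["clock"],2),'pos',p.round(4),'cradle',(w2c(p)*1e3).round(1),'yaw',y.round(2),'tilt',np.rad2deg(np.arccos(-R[2,2])).round(2),'F',np.round(s["force"],1),'w',round(s["width"],3))
    print('delta cm',dl.round(2),'turn',round(t,2),'dist',np.linalg.norm(dl).round(1))
E
python3 -c "
from h import *;from cell import observe
go(observe(),c2w(.112,-.187),.15,-2.12)"
```

```text
t 0.1 pos [ 0.2794 -0.5586  0.226 ] cradle [-263.9 -631.1] yaw 26.57 tilt 0.08 F [-0.7  0.4 -0.4] w 0.995
delta cm [ 54.29 -20.9    7.63] turn 28.69 dist 58.7
```

>>> {"name": "arm_command", "arguments": {
  "deltas": [
    {"xyz": [3.6, -1.4, 0.3], "turn": 6, "jaw": 116},
    {"xyz": [7.2, -2.8, 0.6], "turn": 12, "jaw": 116},
    {"xyz": [10.8, -4.2, 0.9], "turn": 18, "jaw": 116},
    {"xyz": [14.4, -5.6, 1.2], "turn": 24, "jaw": 116},
    {"xyz": [18, -7, 1.5], "turn": 28.7, "jaw": 116}
  ]
}}

```text
clock: 0.52
position: [0.4097, -0.4138, 0.2107]
ee_rot: [-3.139, 0.068, 0.002]
force: [0.5, -0.5, 0.3]
width: 0.683
```

```bash
python3 -c "
from h import *;from cell import observe
go(observe(),c2w(.112,-.187),.12,-2.12)"
```

```text
t 0.52 pos [ 0.4097 -0.4138  0.2107] cradle [-139.  -481.6] yaw -2.47 tilt 0.11 F [ 0.5 -0.5  0.3] w 0.683
delta cm [ 24.93 -29.6    9.08] turn -0.35 dist 39.7
```

>>> {"name": "arm_command", "arguments": {
  "deltas": [
    {"xyz": [2.5, -3, 0.8], "turn": -0.3, "jaw": 116},
    {"xyz": [5, -6, 1.6], "turn": -0.3, "jaw": 116},
    {"xyz": [7.5, -9, 2.4], "turn": -0.3, "jaw": 116},
    {"xyz": [10, -12, 3.2], "turn": -0.3, "jaw": 116},
    {"xyz": [12.5, -15, 4], "turn": -0.3, "jaw": 116}
  ]
}}

```text
clock: 0.93
position: [0.5418, -0.2675, 0.1701]
ee_rot: [-3.139, 0.059, 0.003]
force: [0.5, -1.1, -0.0]
width: 0.548
```

```bash
python3 -c "
from h import *;from cell import observe
go(observe(),c2w(.112,-.187),.12,-2.12)"
```

```text
t 0.93 pos [ 0.5418 -0.2675  0.1701] cradle [ -12.4 -330.5] yaw -2.17 tilt 0.14 F [ 0.5 -1.1 -0. ] w 0.548
delta cm [ 12.43 -14.36   5.02] turn -0.05 dist 19.6
```

>>> {"name": "arm_command", "arguments": {
  "deltas": [
    {"xyz": [3.1, -3.6, 0], "jaw": 116},
    {"xyz": [6.2, -7.2, 0.5], "jaw": 116},
    {"xyz": [9.3, -10.8, 1.5], "jaw": 116},
    {"xyz": [12.4, -14.4, 3], "jaw": 116},
    {"xyz": [12.4, -14.4, 5], "jaw": 116}
  ]
}}

```text
schema error: expected keys xyz, turn, jaw
```

Run:
```python
from h import *;from cell import observe,get_image
d=get_image("top");cv2.imwrite("pics/top1.png",cv2.resize(d["frame"][120:345,270:570,::-1],(800,600)))
d=get_image("side");cv2.imwrite("pics/side1.png",cv2.resize(d["frame"][120:345,200:500,::-1],(800,600)))
go(observe(),c2w(.112,-.187),.05,-2.12)
```

```text
t 1.03 pos [ 0.5452 -0.2609  0.1689] cradle [  -9.2 -323.8] yaw -1.56 tilt 0.38 F [-0.5  0.1  0.2] w 0.546
delta cm [ 12.27 -13.48  11.96] turn 0.56 dist 21.8
```

View pics/side1.png

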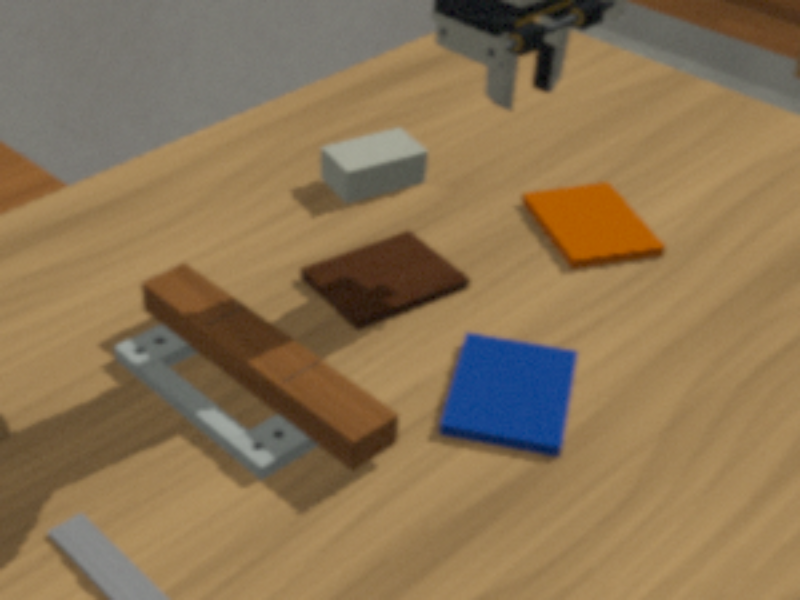

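View pics/top1.png

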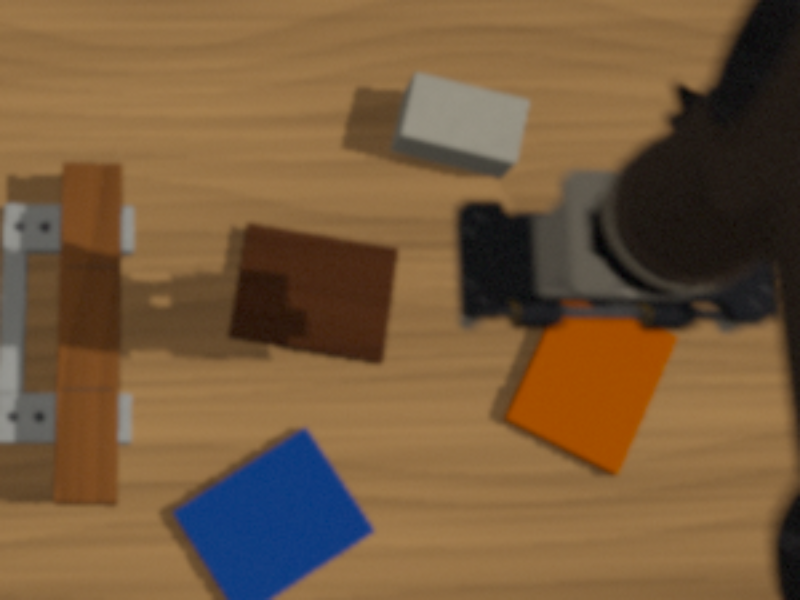

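The move was refused because the rows had no "turn". The pictures show the scene untouched, with the hand at crop (620,250) over the orange plate, well above it. I'll resend, staying at height past the offcut before going down.

>>> {"name": "arm_command", "arguments": {
  "deltas": [
    {"xyz": [3.1, -3.4, 0], "turn": 0.5, "jaw": 116},
    {"xyz": [6.2, -6.8, 0.5], "turn": 0.5, "jaw": 116},
    {"xyz": [9.3, -10.2, 2], "turn": 0.5, "jaw": 116},
    {"xyz": [12.3, -13.5, 4], "turn": 0.5, "jaw": 116},
    {"xyz": [12.3, -13.5, 7], "turn": 0.5, "jaw": 116}
  ]
}}

```text
clock: 1.45
position: [0.6734, -0.1283, 0.1097]
ee_rot: [-3.133, 0.051, -0.01]
force: [1.4, -0.1, 0.6]
width: 0.545
```

Run:
```python
from h import *;from cell import observe,get_image
go(observe(),c2w(.112,-.187),.005,-2.12)
```

```text
t 1.45 pos [ 0.6734 -0.1283  0.1097] cradle [ 114.  -186.5] yaw -1.86 tilt 0.6 F [ 1.4 -0.1  0.6] w 0.545
delta cm [-0.27  0.13 10.47] turn 0.26 dist 10.5
```

>>> {"name": "arm_command", "arguments": {
  "deltas": [
    {"xyz": [-0.1, 0.1, 3], "turn": 0.2, "jaw": 116},
    {"xyz": [-0.1, 0.1, 6], "turn": 0.2, "jaw": 116},
    {"xyz": [-0.1, 0.1, 8], "turn": 0.2, "jaw": 116},
    {"xyz": [-0.1, 0.1, 9.4], "turn": 0.2, "jaw": 116},
    {"xyz": [-0.1, 0.1, 9.4], "turn": 0.2, "jaw": 116}
  ]
}}

```text
clock: 1.87
position: [0.6706, -0.1283, 0.0121]
ee_rot: [-3.132, 0.056, -0.001]
force: [-0.6, 0.3, 0.2]
width: 0.543
```

Run:
```python
from h import *;from cell import observe,get_image
d=get_image("top");cv2.imwrite("pics/top2.png",cv2.resize(d["frame"][120:345,270:570,::-1],(800,600)))
d=get_image("side");cv2.imwrite("pics/side2.png",cv2.resize(d["frame"][120:345,200:500,::-1],(800,600)))
go(observe(),c2w(.0595,-.187),.005,-2.12)
```

```text
t 1.97 pos [ 0.6732 -0.1289  0.016 ] cradle [ 113.7 -187.1] yaw -2.08 tilt 0.6 F [ 0.2 -0.7  0.5] w 0.546
delta cm [-5.43 -0.    1.07] turn 0.04 dist 5.5
```

View pics/side2.png

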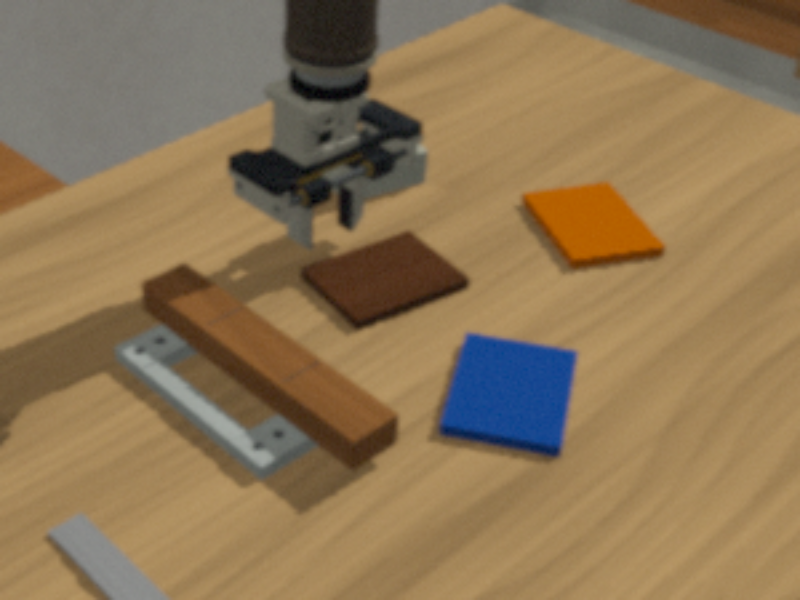

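The side view shows both fingers (crop 300,230 and 348,215) just beyond the plate's +x edge, clear of the rail and the offcut. Lowering to about 6 mm.

>>> {"name": "arm_command", "arguments": {
  "deltas": [
    {"xyz": [0, 0, 0.5], "turn": 0, "jaw": 116},
    {"xyz": [0, 0, 0.9], "turn": 0, "jaw": 116},
    {"xyz": [0, 0, 0.9], "turn": 0, "jaw": 116},
    {"xyz": [0, 0, 0.9], "turn": 0, "jaw": 116}
  ]
}}

```text
clock: 2.3
position: [0.6734, -0.1288, 0.0075]
ee_rot: [-3.133, 0.057, -0.011]
force: [0.2, -0.1, 0.1]
width: 0.548
```

Run:
```python
from h import *;from cell import observe,get_image
go(observe(),c2w(.0595,-.187),.005,-2.12)
```

```text
t 2.3 pos [ 0.6734 -0.1288  0.0075] cradle [ 114.  -187.1] yaw -2.08 tilt 0.61 F [ 0.2 -0.1  0.1] w 0.548
delta cm [-5.45 -0.01  0.21] turn 0.04 dist 5.5
```

>>> {"name": "arm_command", "arguments": {
  "deltas": [
    {"xyz": [-0.7, 0, 0.2], "turn": 0, "jaw": 116},
    {"xyz": [-1.4, 0, 0.2], "turn": 0, "jaw": 116},
    {"xyz": [-2.0, 0, 0.2], "turn": 0, "jaw": 116},
    {"xyz": [-2.5, 0, 0.2], "turn": 0, "jaw": 116},
    {"xyz": [-3.0, 0, 0.2], "turn": 0, "jaw": 116}
  ]
}}

```text
clock: 2.72
position: [0.6427, -0.1277, 0.0055]
ee_rot: [-3.133, 0.057, -0.011]
force: [0.6, -0.1, -0.3]
width: 0.544
```

Run:
```python
from h import *;from cell import observe,get_image
d=get_image("side");cv2.imwrite("pics/side3.png",cv2.resize(d["frame"][160:310,250:450,::-1],(800,600)))
go(observe(),c2w(.0595,-.187),.005,-2.12)
```

```text
t 2.77 pos [ 0.6418 -0.1278  0.0054] cradle [  82.4 -187.2] yaw -2.1 tilt 0.58 F [-1.1 -0.1 -1. ] w 0.549
delta cm [-2.29 -0.02  0.03] turn 0.02 dist 2.3
```

View pics/side3.png

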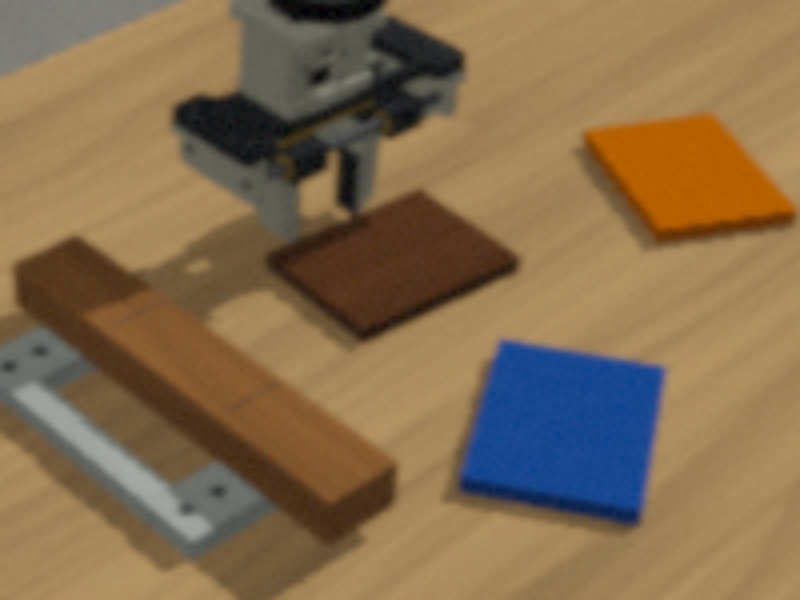

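The fingers are low and the front one (crop 280,230) is touching the plate's front +x corner. Blue and rail are unaffected. Pushing the remaining 23 mm.

>>> {"name": "arm_command", "arguments": {
  "deltas": [
    {"xyz": [-0.5, 0, 0], "turn": 0, "jaw": 116},
    {"xyz": [-1.0, 0, 0], "turn": 0, "jaw": 116},
    {"xyz": [-1.5, 0, 0], "turn": 0, "jaw": 116},
    {"xyz": [-2.0, 0, 0], "turn": 0, "jaw": 116},
    {"xyz": [-2.3, 0, 0], "turn": 0, "jaw": 116}
  ]
}}

```text
clock: 3.18
position: [0.6183, -0.127, 0.0054]
ee_rot: [-3.133, 0.057, -0.01]
force: [1.0, -0.5, 0.6]
width: 0.547
```

```bash
cat >> h.py <<'E'
def plate(d,thr=150):
    f=d["frame"].astype(int);s=f.sum(2)
    # dark reddish-brown, top height ~12mm
    z=cloud(d)[...,2]
    m=((s<thr)&(f[...,0]>f[...,2]*1.5)&(z>.006)&(z<.018)).astype(np.uint8)
    m=cv2.morphologyEx(m,cv2.MORPH_OPEN,np.ones((3,3)))
    n,l,st,c=cv2.connectedComponentsWithStats(m)
    for i in np.argsort(-st[1:,4])[:2]+1:
        v,u=np.nonzero(l==i);W=unproj(d,u,v,.012)[:,:2].astype(np.float32);r=cv2.minAreaRect(W)
        print('comp px',c[i].round(),'rect cradle mm',(w2c(r[0])*1e3).round(1),np.round(np.array(r[1])*1e3,1),'ang',round(r[2],1),'corners',[(w2c(q)*1e3).round().tolist() for q in cv2.boxPoints(r)])
E
python3 - <<'E'
from h import *;from cell import observe,get_image
s=get_image("side");cv2.imwrite("pics/side4.png",cv2.resize(s["frame"][160:310,250:450,::-1],(800,600)))
plate(s)
go(observe(),c2w(.0595,-.187),.005,-2.12)
E
```

```text
comp px [253. 380.] rect cradle mm [-208.4  260.4] [105.6   8.9] ang 87.0 corners [[-214.0, 208.0], [-205.0, 208.0], [-203.0, 313.0], [-212.0, 313.0]]
comp px [335. 225.] rect cradle mm [  36.5 -167.5] [29.8 87.6] ang 7.7 corners [[14.0, -127.0], [29.0, -213.0], [59.0, -208.0], [44.0, -122.0]]
t 3.23 pos [ 0.6179 -0.1271  0.0053] cradle [  58.4 -187.3] yaw -2.11 tilt 0.57 F [1.  0.2 0.3] w 0.545
delta cm [ 0.11 -0.03  0.04] turn 0.01 dist 0.1
```

View pics/side4.png

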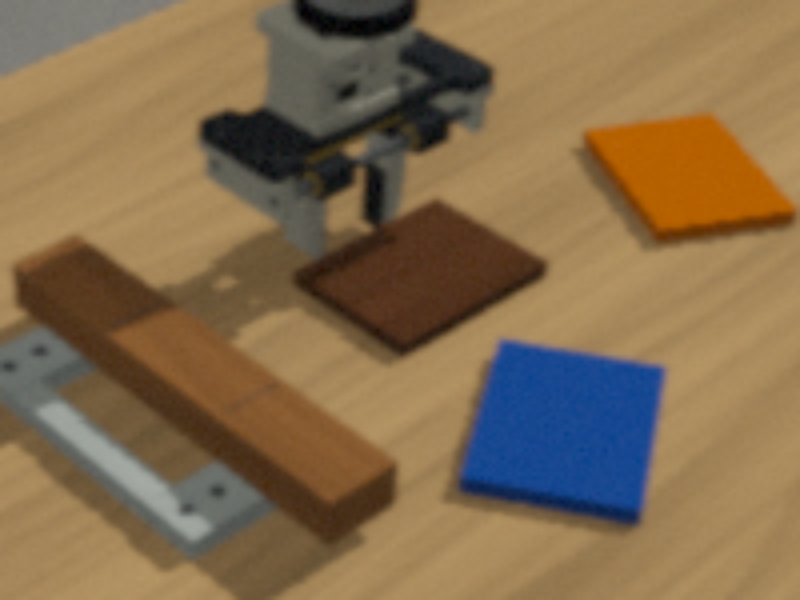

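The plate has turned and shifted to -x, and both fingers (crop 310,240 and 375,215) lie along its +x side. Backing off, lifting and turning to come round behind it.

>>> {"name": "arm_command", "arguments": {
  "deltas": [
    {"xyz": [1.5, 0, -0.1], "turn": 0, "jaw": 116},
    {"xyz": [2.5, 0, -1], "turn": 0, "jaw": 116},
    {"xyz": [2.5, 0, -4], "turn": 0, "jaw": 116},
    {"xyz": [2.5, 0.5, -8], "turn": -6, "jaw": 116},
    {"xyz": [2, 2, -11], "turn": -12, "jaw": 116}
  ]
}}

```text
clock: 3.65
position: [0.6375, -0.1456, 0.1171]
ee_rot: [-3.12, -0.283, -0.011]
force: [1.1, -0.5, 0.6]
width: 0.544
```

Run:
```python
from h import *;from cell import observe,get_image
go(observe(),c2w(.0,-.28),.12,87.88)
```

```text
t 3.65 pos [ 0.6375 -0.1456  0.1171] cradle [  78.8 -205.2] yaw 10.38 tilt 0.65 F [ 1.1 -0.5  0.6] w 0.544
delta cm [-9.31  5.6  -0.4 ] turn -77.5 dist 10.9
```

>>> {"name": "arm_command", "arguments": {
  "deltas": [
    {"xyz": [-1.5, 1, -0.4], "turn": -7, "jaw": 116},
    {"xyz": [-3, 2, -0.4], "turn": -14, "jaw": 116},
    {"xyz": [-4.5, 3, -0.4], "turn": -21, "jaw": 116},
    {"xyz": [-6, 4, -0.4], "turn": -28, "jaw": 116},
    {"xyz": [-9.3, 5.6, -0.4], "turn": -35, "jaw": 116}
  ]
}}

```text
clock: 4.07
position: [0.5579, -0.2155, 0.1201]
ee_rot: [-2.887, -1.223, -0.019]
force: [1.1, -1.2, 0.3]
width: 0.545
```

>>> {"name": "arm_command", "arguments": {
  "deltas": [
    {"xyz": [0, 0, 0], "turn": -7, "jaw": 116},
    {"xyz": [0, 0, 0], "turn": -14, "jaw": 116},
    {"xyz": [0, 0, 0], "turn": -21, "jaw": 116},
    {"xyz": [0, 0, 0], "turn": -28, "jaw": 116},
    {"xyz": [0, 0, 0], "turn": -35, "jaw": 116}
  ]
}}

```text
clock: 4.48
position: [0.5574, -0.2157, 0.1199]
ee_rot: [-2.382, -2.044, -0.02]
force: [-0.2, 0.9, -0.9]
width: 0.544
```

Run:
```python
from h import *;from cell import observe,get_image
d=get_image("top");cv2.imwrite("pics/top5.png",cv2.resize(d["frame"][120:345,270:570,::-1],(800,600)))
plate(d)
s=get_image("side");plate(s);cv2.imwrite("pics/side5.png",cv2.resize(s["frame"][160:310,250:450,::-1],(800,600)))
go(observe(),c2w(.0,-.28),.12,87.88)
```

```text
comp px [390. 244.] rect cradle mm [  -4.3 -195.6] [124.3  95.8] ang 87.4 corners [[-53.0, -257.0], [43.0, -258.0], [44.0, -134.0], [-52.0, -133.0]]
comp px [342. 474.] rect cradle mm [-477.9  -86.9] [6.  3.7] ang 88.5 corners [[-480.0, -90.0], [-476.0, -90.0], [-476.0, -84.0], [-480.0, -84.0]]
comp px [253. 381.] rect cradle mm [-208.1  261.2] [107.1   9.7] ang 86.0 corners [[-215.0, 208.0], [-205.0, 207.0], [-202.0, 315.0], [-211.0, 315.0]]
comp px [345. 240.] rect cradle mm [ -25.4 -133.9] [41.3 53. ] ang 53.0 corners [[-59.0, -136.0], [-15.0, -166.0], [8.0, -132.0], [-35.0, -102.0]]
t 4.58 pos [ 0.5573 -0.2158  0.1197] cradle [   1.2 -278.2] yaw 81.05 tilt 0.77 F [0.6 0.2 0.3] w 0.547
delta cm [-0.19 -0.1  -0.03] turn -6.83 dist 0.2
```

View pics/top5.png

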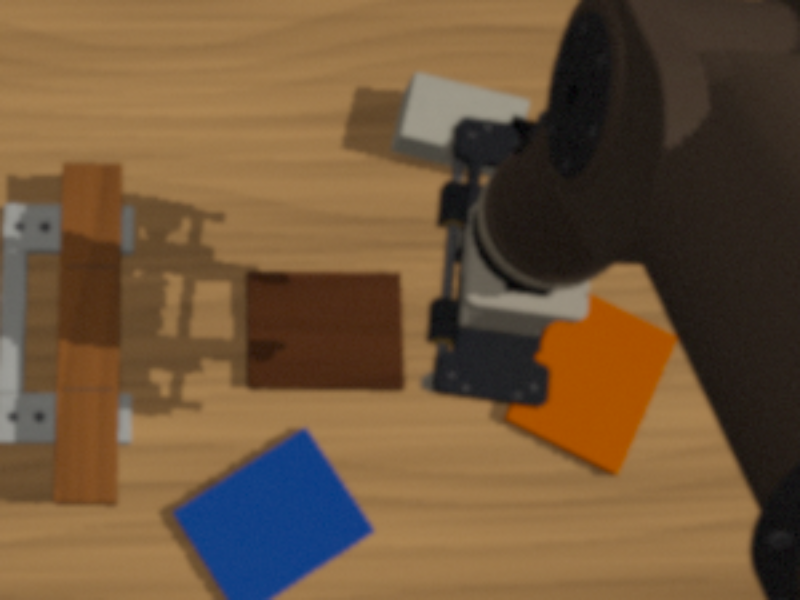

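View pics/side5.png

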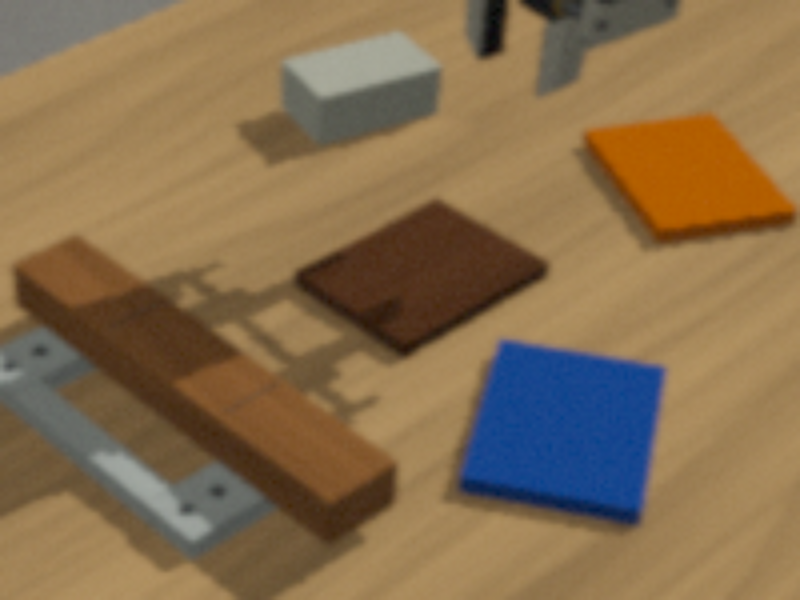

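The plate now sits at crop (325,330), square to the cradle within about 0.5° and 4 mm towards -x, with 11 mm allowed. Blue, orange, offcut and rail are unmoved. I'll finish the turn and go down behind its rear end.

>>> {"name": "arm_command", "arguments": {
  "deltas": [
    {"xyz": [-0.6, -0.1, 0], "turn": -4, "jaw": 116},
    {"xyz": [-1.1, -0.1, 2], "turn": -6.8, "jaw": 116},
    {"xyz": [-1.1, -0.1, 5], "turn": -6.8, "jaw": 116},
    {"xyz": [-1.1, -0.1, 8], "turn": -6.8, "jaw": 116},
    {"xyz": [-1.1, -0.1, 10], "turn": -6.8, "jaw": 116}
  ]
}}

```text
clock: 5.0
position: [0.554, -0.2254, 0.0172]
ee_rot: [-2.265, -2.17, -0.018]
force: [-0.7, 0.6, 0.0]
width: 0.546
```

Run:
```python
from h import *;from cell import observe,get_image
go(observe(),c2w(-.003,-.288),.005,87.88)
```

```text
t 5.0 pos [ 0.554  -0.2254  0.0172] cradle [  -1.8 -288. ] yaw 87.54 tilt 0.72 F [-0.7  0.6  0. ] w 0.546
delta cm [-0.02 -0.13  1.22] turn -0.34 dist 1.2
```

>>> {"name": "arm_command", "arguments": {
  "deltas": [
    {"xyz": [0, -0.1, 0.6], "turn": -0.3, "jaw": 116},
    {"xyz": [0, -0.1, 1.1], "turn": -0.3, "jaw": 116},
    {"xyz": [0, -0.1, 1.1], "turn": -0.3, "jaw": 116},
    {"xyz": [0, -0.1, 1.1], "turn": -0.3, "jaw": 116}
  ]
}}

```text
clock: 5.33
position: [0.5538, -0.2253, 0.0071]
ee_rot: [-2.262, -2.176, -0.019]
force: [0.2, -0.2, 0.8]
width: 0.541
```

Run:
```python
from h import *;from cell import observe,get_image
s=get_image("side");plate(s);cv2.imwrite("pics/side6.png",cv2.resize(s["frame"][160:310,250:450,::-1],(800,600)))
go(observe(),c2w(-.003,-.23),.005,87.88)
```

```text
comp px [353. 230.] rect cradle mm [  -5.4 -192.1] [134.4 103.1] ang 88.1 corners [[-57.0, -259.0], [46.0, -259.0], [46.0, -125.0], [-57.0, -125.0]]
comp px [261. 375.] rect cradle mm [-209.1  247.3] [79.4  8.9] ang 86.7 corners [[-214.0, 208.0], [-206.0, 208.0], [-204.0, 287.0], [-213.0, 287.0]]
t 5.38 pos [ 0.5541 -0.2254  0.0075] cradle [  -1.7 -288. ] yaw 87.79 tilt 0.75 F [ 0.2 -0.5  0. ] w 0.546
delta cm [ 5.8  -0.14  0.31] turn -0.09 dist 5.8
```

View pics/side6.png

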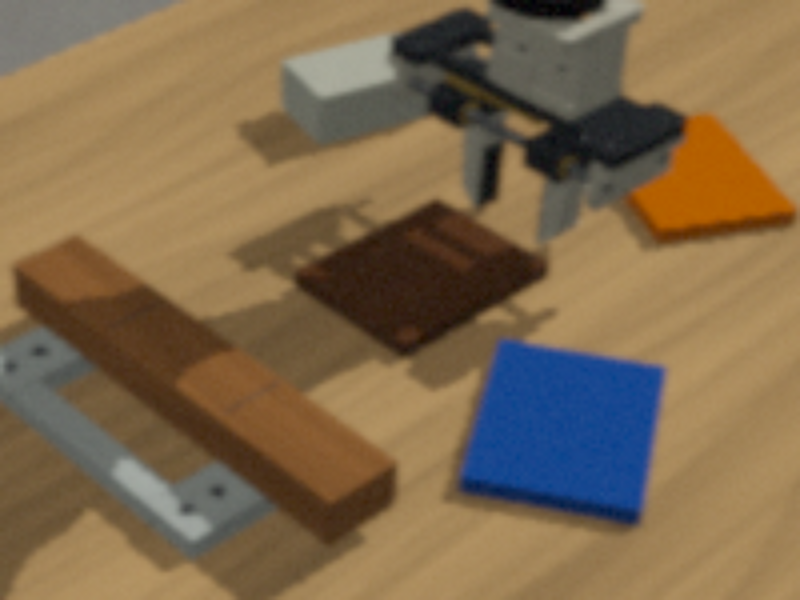

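Both fingers (crop 480,190 and 560,210) are down behind the rear end, centred on it. The combined views put the plate at cradle (-5,-194). Pushing along +y.

>>> {"name": "arm_command", "arguments": {
  "deltas": [
    {"xyz": [0.9, 0, 0.15], "turn": 0, "jaw": 116},
    {"xyz": [1.8, 0, 0.2], "turn": 0, "jaw": 116},
    {"xyz": [2.6, 0, 0.2], "turn": 0, "jaw": 116},
    {"xyz": [3.4, 0, 0.2], "turn": 0, "jaw": 116},
    {"xyz": [4.2, 0, 0.2], "turn": 0, "jaw": 116}
  ]
}}

```text
clock: 5.8
position: [0.556, -0.1824, 0.0064]
ee_rot: [-2.262, -2.177, -0.02]
force: [0.6, -0.4, 1.9]
width: 0.545
```

>>> {"name": "arm_command", "arguments": {
  "deltas": [
    {"xyz": [0.9, 0.05, 0.05], "turn": 0, "jaw": 116},
    {"xyz": [1.8, 0.1, 0.05], "turn": 0, "jaw": 116},
    {"xyz": [2.7, 0.15, 0.05], "turn": 0, "jaw": 116},
    {"xyz": [3.6, 0.2, 0.05], "turn": 0, "jaw": 116},
    {"xyz": [4.5, 0.2, 0.05], "turn": 0, "jaw": 116}
  ]
}}

```text
clock: 6.22
position: [0.5597, -0.1362, 0.0062]
ee_rot: [-2.261, -2.177, -0.021]
force: [0.0, -0.3, -0.2]
width: 0.547
```

Run:
```python
from h import *;from cell import observe,get_image
d=get_image("top");cv2.imwrite("pics/top7.png",cv2.resize(d["frame"][120:345,250:550,::-1],(800,600)))
s=get_image("side");plate(s);cv2.imwrite("pics/side7.png",cv2.resize(s["frame"][160:310,250:450,::-1],(800,600)))
go(observe(),c2w(-.0,-.0845),.005,87.88)
```

```text
comp px [331. 241.] rect cradle mm [  -3.6 -118.7] [126.8 103.8] ang 88.4 corners [[-55.0, -183.0], [49.0, -182.0], [48.0, -55.0], [-56.0, -56.0]]
comp px [243. 387.] rect cradle mm [-208.3  284. ] [61.  9.] ang 86.2 corners [[-214.0, 254.0], [-205.0, 253.0], [-203.0, 314.0], [-212.0, 315.0]]
t 6.32 pos [ 0.5599 -0.1347  0.0064] cradle [   0.8 -197.1] yaw 87.98 tilt 0.82 F [-0.   1.3 -0.9] w 0.548
delta cm [11.26 -0.06  0.27] turn 0.1 dist 11.3
```

View pics/side7.png

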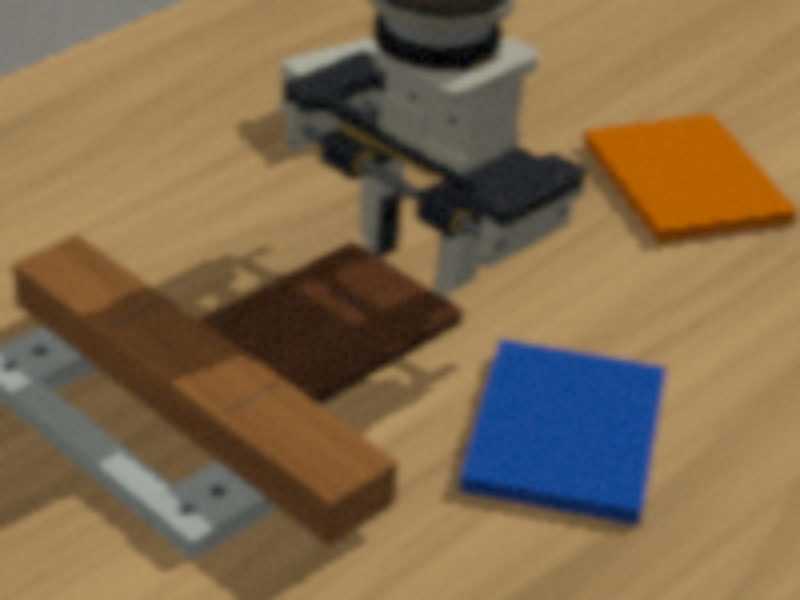

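View pics/top7.png

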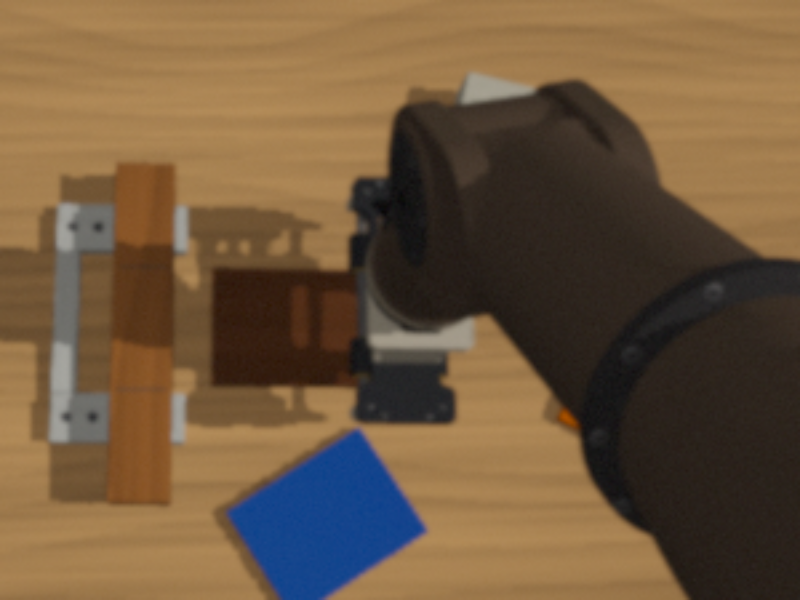

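The plate is square, at cradle x ≈ -4 with its leading end at y ≈ -57, lined up with the channel mouth (top crop 212,325, between blocks at 225 and 418). Carrying on.

>>> {"name": "arm_command", "arguments": {
  "deltas": [
    {"xyz": [0.8, 0.05, 0.05], "turn": 0, "jaw": 116},
    {"xyz": [1.6, 0.1, 0.1], "turn": 0, "jaw": 116},
    {"xyz": [2.4, 0.15, 0.1], "turn": 0, "jaw": 116},
    {"xyz": [3.2, 0.2, 0.1], "turn": 0, "jaw": 116},
    {"xyz": [4.0, 0.2, 0.1], "turn": 0, "jaw": 116}
  ]
}}

```text
clock: 6.73
position: [0.5633, -0.0938, 0.0058]
ee_rot: [-2.258, -2.18, -0.022]
force: [0.0, 0.2, -0.2]
width: 0.546
```

Run:
```python
from h import *;from cell import observe,get_image
d=get_image("top");cv2.imwrite("pics/top8.png",cv2.resize(d["frame"][160:310,250:450,::-1],(800,600)))
go(observe(),c2w(-.0,-.0845),.005,87.88)
```

```text
t 6.78 pos [ 0.5635 -0.0915  0.006 ] cradle [   2.8 -153.8] yaw 88.11 tilt 0.91 F [-0.3  0.8  0.3] w 0.547
delta cm [ 6.93 -0.26  0.19] turn 0.23 dist 6.9
```

View pics/top8.png

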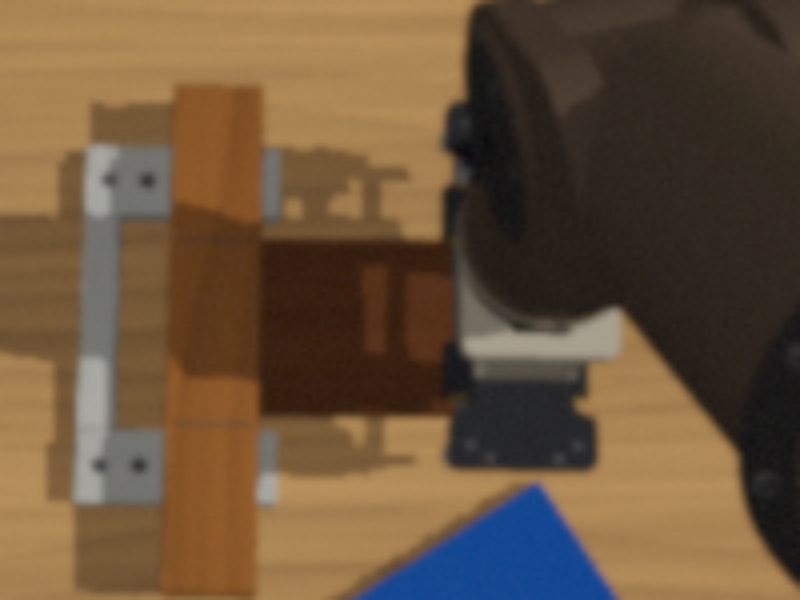

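The plate's leading end has just gone under the rail, about 12 mm clear of each block (crop 262-280, rows 240 and 412 against blocks at 218 and 430). The rail hasn't moved.

>>> {"name": "arm_command", "arguments": {
  "deltas": [
    {"xyz": [0.8, -0.05, 0.05], "turn": 0.2, "jaw": 116},
    {"xyz": [1.6, -0.1, 0.1], "turn": 0.2, "jaw": 116},
    {"xyz": [2.4, -0.1, 0.1], "turn": 0.2, "jaw": 116},
    {"xyz": [3.2, -0.1, 0.1], "turn": 0.2, "jaw": 116},
    {"xyz": [4.0, -0.1, 0.1], "turn": 0.2, "jaw": 116}
  ]
}}

```text
clock: 7.2
position: [0.5637, -0.0505, 0.0054]
ee_rot: [-2.258, -2.178, -0.024]
force: [-0.2, -0.3, -0.8]
width: 0.545
```

Run:
```python
from h import *;from cell import observe,get_image
d=get_image("top");cv2.imwrite("pics/top9.png",cv2.resize(d["frame"][160:310,250:450,::-1],(800,600)))
go(observe(),c2w(-.0,-.0845),.005,87.88)
```

```text
t 7.25 pos [ 0.5639 -0.0482  0.0056] cradle [   1.6 -110.5] yaw 88.04 tilt 0.99 F [0.2 1.6 0.3] w 0.548
delta cm [ 2.6  -0.16  0.1 ] turn 0.16 dist 2.6
```

View pics/top9.png

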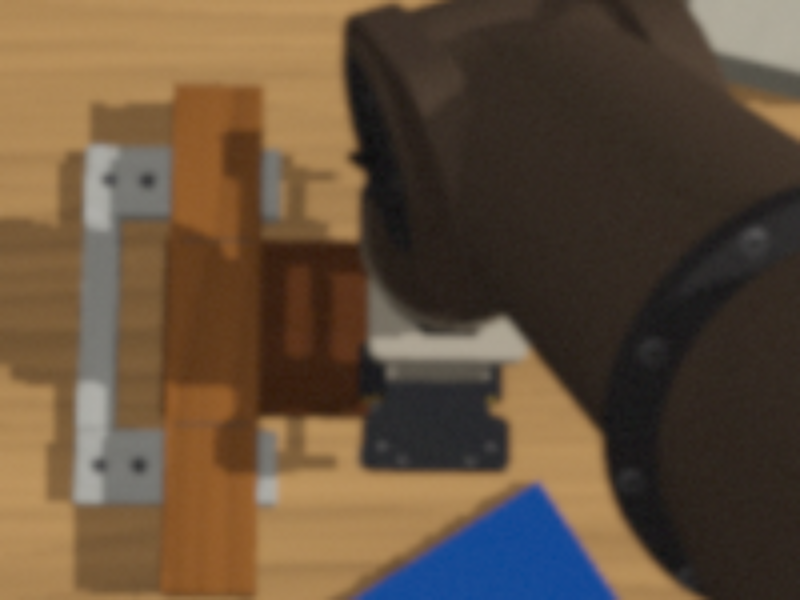

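>>> {"name": "arm_command", "arguments": {
  "deltas": [
    {"xyz": [0.5, 0, 0.05], "turn": 0.1, "jaw": 116},
    {"xyz": [0.9, -0.05, 0.05], "turn": 0.1, "jaw": 116},
    {"xyz": [1.3, -0.1, 0.05], "turn": 0.1, "jaw": 116},
    {"xyz": [1.6, -0.1, 0.05], "turn": 0.1, "jaw": 116},
    {"xyz": [1.9, -0.1, 0.05], "turn": 0.1, "jaw": 116}
  ]
}}

```text
clock: 7.67
position: [0.5634, -0.029, 0.0053]
ee_rot: [-2.257, -2.177, -0.025]
force: [0.3, -0.3, -0.2]
width: 0.544
```

Run:
```python
from h import *;from cell import observe,get_image
d=get_image("top");cv2.imwrite("pics/top10.png",cv2.resize(d["frame"][190:280,255:375,::-1],(800,600)))
go(observe(),c2w(-.0,-.0845),.005,87.88)
```

```text
t 7.72 pos [ 0.5635 -0.0282  0.0054] cradle [  0.5 -90.6] yaw 87.96 tilt 1.01 F [0.7 0.1 0.5] w 0.545
delta cm [ 0.61 -0.05  0.05] turn 0.08 dist 0.6
```

View pics/top10.png

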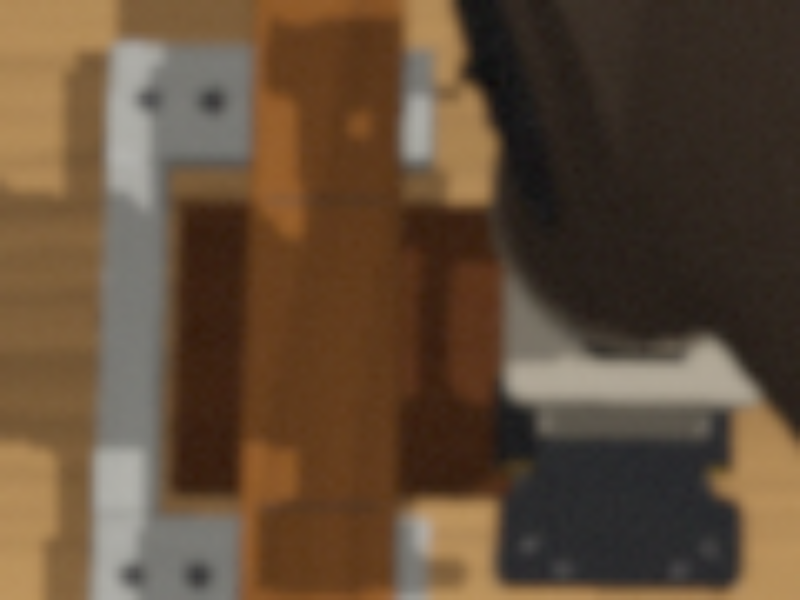

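The leading end now shows behind the rail (crop 180, rows 205-495), square to the strip face at 167 with about 3-5 mm to go. Creeping until the force shows contact.

>>> {"name": "arm_command", "arguments": {
  "deltas": [
    {"xyz": [0.15, 0, 0], "turn": 0.1, "jaw": 116},
    {"xyz": [0.3, 0, 0], "turn": 0.1, "jaw": 116},
    {"xyz": [0.4, 0, 0], "turn": 0.1, "jaw": 116},
    {"xyz": [0.5, 0, 0], "turn": 0.1, "jaw": 116}
  ]
}}

```text
clock: 8.05
position: [0.5638, -0.0251, 0.0054]
ee_rot: [-2.261, -2.175, -0.024]
force: [-0.2, -8.0, 0.9]
width: 0.548
```

Run:
```python
from h import *;from cell import observe,get_image
d=get_image("top");cv2.imwrite("pics/top11.png",cv2.resize(d["frame"][190:280,255:375,::-1],(800,600)))
go(observe(),c2w(-.0,-.0845),.005,87.88)
```

```text
t 8.1 pos [ 0.5638 -0.0251  0.0054] cradle [  0.6 -87.5] yaw 87.79 tilt 0.9 F [ 1.6 -5.6 -0.3] w 0.546
delta cm [ 0.3  -0.06  0.05] turn -0.09 dist 0.3
```

View pics/top11.png

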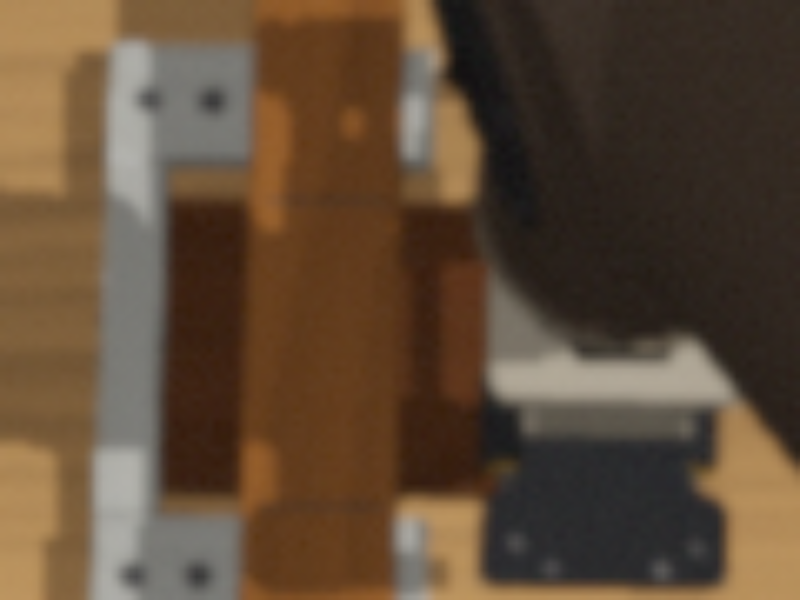

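The force shows contact (-8 N) and no bench shows between plate and strip (crop 163-168). One light extra press to seat it flat, then straight back.

>>> {"name": "arm_command", "arguments": {
  "deltas": [
    {"xyz": [0.2, 0, 0], "turn": -0.1, "jaw": 116},
    {"xyz": [0.3, 0, 0], "turn": -0.1, "jaw": 116},
    {"xyz": [0.4, 0, 0], "turn": -0.1, "jaw": 116}
  ]
}}

```text
clock: 8.35
position: [0.5638, -0.025, 0.0054]
ee_rot: [-2.264, -2.176, -0.019]
force: [0.3, -14.3, 1.9]
width: 0.546
```

>>> {"name": "arm_command", "arguments": {
  "deltas": [
    {"xyz": [-0.5, 0, 0], "turn": 0, "jaw": 116},
    {"xyz": [-1.5, 0, 0], "turn": 0, "jaw": 116},
    {"xyz": [-3, 0, -0.3], "turn": 0, "jaw": 116},
    {"xyz": [-4, 0, -3], "turn": 0, "jaw": 116},
    {"xyz": [-5, 0, -6], "turn": 0, "jaw": 116}
  ]
}}

```text
clock: 8.77
position: [0.5595, -0.0764, 0.0639]
ee_rot: [-2.262, -2.173, -0.015]
force: [0.3, 0.1, 0.6]
width: 0.54
```

>>> {"name": "arm_command", "arguments": {
  "deltas": [
    {"xyz": [-3, 0, -2], "turn": 0, "jaw": 116},
    {"xyz": [-6, 0, -4], "turn": 0, "jaw": 116},
    {"xyz": [-9, 0, -6], "turn": 0, "jaw": 116},
    {"xyz": [-12, 0, -7], "turn": 0, "jaw": 116},
    {"xyz": [-15, 0, -8], "turn": 0, "jaw": 116}
  ]
}}

```text
clock: 9.18
position: [0.5532, -0.229, 0.1438]
ee_rot: [-2.263, -2.174, -0.016]
force: [0.9, 0.0, -1.1]
width: 0.543
```

Run:
```python
from h import *;from cell import observe,get_image
d=get_image("top");cv2.imwrite("pics/top12.png",cv2.resize(d["frame"][190:280,255:375,::-1],(800,600)))
s=get_image("side");cv2.imwrite("pics/side12.png",cv2.resize(s["frame"][120:345,150:450,::-1],(800,600)))
plate(d)
go(observe(),c2w(-.0,-.0845),.005,87.88)
P=cloud(d);z=P[...,2];roi=np.zeros(z.shape,bool);roi[170:320,255:345]=1
m=(z>.04)&(z<.055)&roi;v,u=np.nonzero(m);print('rail',cv2.minAreaRect(unproj(d,u,v,.047)[:,:2].astype(np.float32)),'before (.5527,.0627) 87.9')
f=d["frame"].astype(int)
b=(f[...,2]>f[...,0]*1.8)&(f[...,2]>50);b[:, :325]=0;b[:,420:]=0
v,u=np.nonzero(b);print('blue',cv2.minAreaRect(unproj(d,u,v,.012)[:,:2].astype(np.float32)))
```

```text
comp px [325. 242.] rect cradle mm [ -3.9 -50.2] [47.2 97.9] ang 88.7 corners [[-52.0, -74.0], [45.0, -73.0], [45.0, -26.0], [-53.0, -27.0]]
comp px [285. 241.] rect cradle mm [-2.8 39.7] [25.3 98.1] ang 88.2 corners [[-52.0, 27.0], [46.0, 27.0], [46.0, 53.0], [-52.0, 52.0]]
t 9.28 pos [ 0.5528 -0.2347  0.1438] cradle [  -2.6 -297.3] yaw 87.24 tilt 0.47 F [-1.  -0.4 -0.7] w 0.547
delta cm [21.19 -0.05 14.02] turn -0.64 dist 25.4
rail ((0.5534423589706421, 0.06269297003746033), (0.04994224011898041, 0.2782709002494812), 87.88622283935547) before (.5527,.0627) 87.9
blue ((0.3979933261871338, -0.08280545473098755), (0.09751319885253906, 0.12737306952476501), 30.97286605834961)
```

View pics/top12.png

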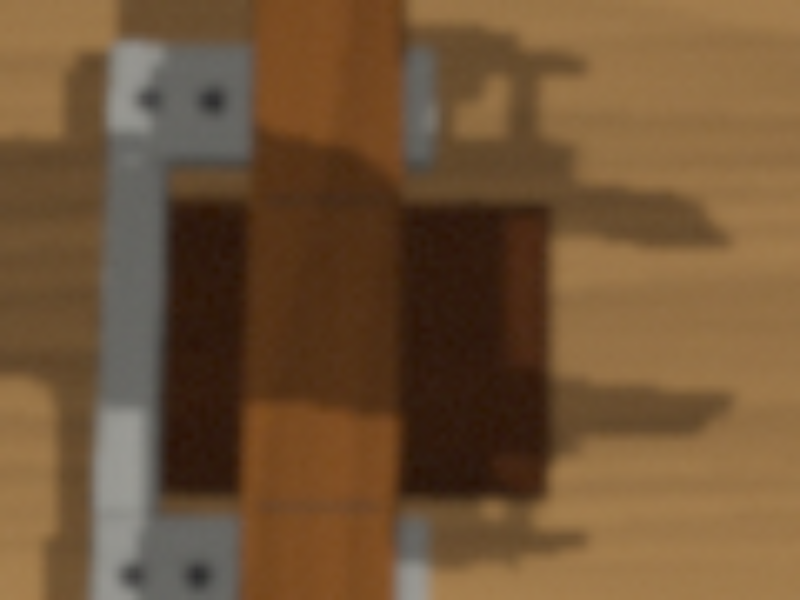

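View pics/side12.png

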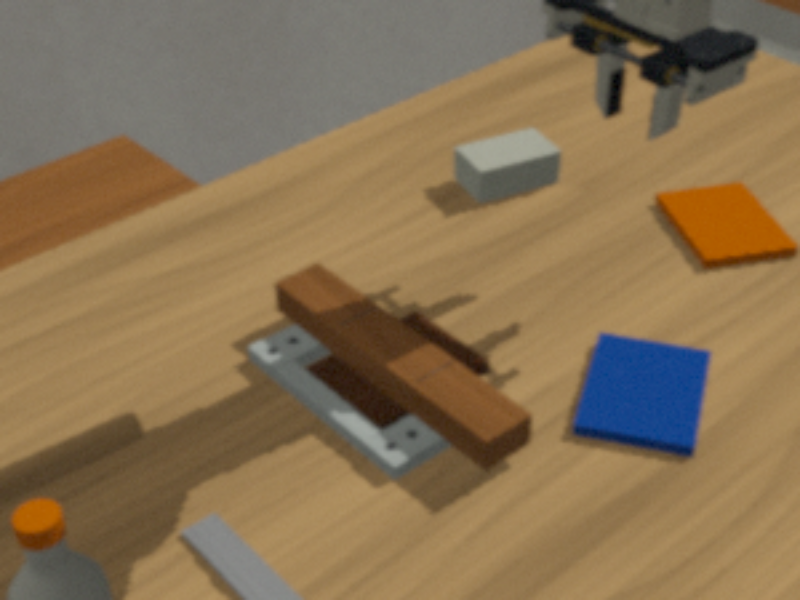

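The plate is home: its leading end (crop 165, rows 205-493) is along the strip face and the rear edge (548) is parallel to it. It lies flat, and the rail and the blue, orange and offcut blocks are where they were. I'll let the arm settle and hand in.

>>> {"name": "arm_command", "arguments": {
  "deltas": [
    {"xyz": [0, 0, -1], "turn": 0, "jaw": 116},
    {"xyz": [0, 0, -1], "turn": 0, "jaw": 116},
    {"xyz": [0, 0, -1], "turn": 0, "jaw": 116}
  ]
}}

```text
clock: 9.53
position: [0.5532, -0.2342, 0.1544]
ee_rot: [-2.273, -2.168, -0.014]
force: [-0.9, 0.1, -0.4]
width: 0.546
```

```bash
python3 -c "
from cell import sign_off
print(sign_off())"
```

```text
the job is handed in; nothing more can be done
None
```

The dark packing plate is in place under the rail with its leading end against the stop strip, and the job was handed in at 9.5 s. I squared it up with a two-finger push on its side, then pushed it end first through the gap from behind. It stayed on the bench throughout.

**Last checks:**
- **Contact:** the plate met the stop with about 14 N of push. No bench shows between it and the strip, and it is square to the strip within about 1°.
- **Position:** its rear edge measured at about y = -74 mm (expected -75) and its centre at about x = -4 mm, within the 11 mm of side clearance.
- **Rail and blue plate:** both measured unmoved, the rail to within 1 mm.
- **Other things:** the orange plate and offcut look unmoved in the pictures. The hammer, square and glue bottle were not measured again; the arm never went near them.

One move call was refused because it lacked "turn" values; nothing moved and I sent it again. The tool read up to 1° off vertical during the push, which had no visible effect.

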